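# Set out the guest toiletries on the linen-closet display board

## Robot

A 7-joint arm with a two-finger parallel gripper is mounted at the origin on the work surface. World frame = base frame: x ahead of the robot, y to its left, z up, the work surface at z = 0. Lengths are in m, angles in rad, forces in N, time in s.
With the tool pointing down it reaches from about 0.35 to 0.9 m from the base axis. Payload 19.9 kg.
Tool frame: the origin (TCP) lies between the finger pads; the fingertips stand 19 mm ahead of it and the grasp point (between the pads) is the TCP; z points along the fingers, y is the line along which they close (so a half turn about z gives the same grasp; the last joint's range is limited). The gripper opens to 94 mm and grips with 3 to 60 N. Pads are 16 mm wide; open, the fingers measure 119 mm over their backs; the gripper's body (75 mm by 177 mm) begins 78 mm behind the grasp point.
Start: joints at [-1.23, 0.417, -0.01, 1.614, 0.005, 1.111, -0.053], TCP at [0.233, 0.58, 0.224] pointing down, gripper open.
Joint ranges: [-2.81, 2.81], [-0.39, 2.02], [-1.27, 1.25], [0.06, 2.57], [-1.19, 4.33], [0.19, 2], [-2.82, 2.82]. Speed limits (rad/s): [1.89, 1.89, 2.39, 2.39, 3.01, 3.01, 3.01].

## Interface

Orientations are given as a 3x3 rotation matrix whose columns are the frame's x, y, z axes.
In Python, from rig import robot gives the robot as it stands. Calls block until the motion is done:
- robot.move_ptp(position, orientation): joint-space move of the TCP to a pose.
- robot.move_linear(position, velocity=0.15, frame=None, threshold=None): straight line of the TCP; frame=None keeps the orientation; velocity is the mean speed in m/s. With threshold (N) it stops when the force on the tool has changed by that much, and returns True; else False.
- robot.goto_joints(angles): joint-space move.
- robot.gripper_to(opening): finger opening in m; the grip force is fixed at half the most; returns when the fingers have stopped.
- robot.pause(seconds).
- robot.ik(position, orientation): joint angles nearest the present ones, or None.
- robot.get_state(): the state.
- robot.grab_frame(name): name is "scene" or "top" or "wrist"; returns the picture (400x640x3 uint8, red, green, blue); there is no depth.
- robot.camera_info(name): a dict with "fx", "fy", "cx", "cy" (pixels), "rvec" (rotation vector, rad) and "tvec" (3), from world to camera coordinates, as OpenCV has them. Camera axes: x right, y down, z forward; pixel columns grow to the right and rows downward; lengths in m; the calibration is good to about 2 mm. A picture is of the moment at which its call begins: read the wrist's pose just before it. camera_info takes no time and is no camera call; for the wrist camera it gives the pose at the moment of the call.
A pose or a line that the arm cannot do raises robot.PlanningError and nothing moves.
- robot.sign_off(): hands the job in; it is judged then, once.
The state is a dict: "time": time; "qpos": joint angles; "joint_vel": joint speeds; "effort": joint torques, N m; "ee_pos": TCP position; "tool_rot": TCP orientation; "force": force on the tool from outside, world axes, zero at the start; "moment": the same for the moment, N m; "opening": finger opening in m; "grasp_force": force on a finger pad.
Only numpy, scipy, OpenCV 4.12 (cv2) and the standard library are available. Lean on these libraries where they do the work, as an engineer would, in place of code of your own. Each camera call takes 0.05 s, during which the arm holds its last target. There are 200 camera calls.

## Task

Set out the guest toiletries on the dark wooden display board: stand the amber bottle centred on the round felt pad in front of the fern and the white lidded jar centred on the round felt pad in front of the black basket, and lay the green soap bar flat on the oblong pad between those two, its long side along the row of pads. Centre the small round tin (copper with a brass lid), lid up, on top of the jar's lid. Leave the blue detergent bottle, the green candle and the grey tumbler where they are, and let go of everything.

Things in the scene. Friction and masses are not known exactly. Their poses are not given: they have to be found in the camera images.
- bottle_center (a point): Amber glass bottle with paper label and black cap, upright; the point is on its axis, half-way up. Total height 90 mm; cylindrical body of 52 mm diameter up to 60 mm above its foot, tapering above that to a black cap of 28 mm diameter. About 0.22 kg. Its z axis points up out of the cap.
- jar_center (a point): White ceramic jar with a thin teal band and a flat white lid fixed on it, upright; the point is on its axis, half-way up. Total height 56 mm; body diameter 58 mm, lid (top 14 mm) diameter 60 mm. About 0.26 kg. z axis up.
- tin_center (a point): Small round copper tin with a brass-coloured lid, closed, upright; the point is on its axis, half-way up. Diameter 44 mm, height 24 mm, about 0.06 kg. z axis up.
- soap_center (a point): Pale green bar of soap lying flat, 76 mm long (its x axis), 48 mm wide (its y axis), 28 mm high (z); the point is its centre. About 0.11 kg.
- fern_pad (a point): Centre of the pale round felt pad (76 mm) in front of the fern, on the top face of the dark wooden board, 18 mm above the table. z up, x towards the back of the board (away from the robot), y along the row of pads, to the robot's left. The fern (green, in a white bowl, fixed, 110 mm across, 130 mm tall above the board) stands 120 mm behind (+x), at the board's left or right end.
- basket_pad (a point): Centre of the pale round felt pad (76 mm) in front of the black basket, on the board's top face, 18 mm above the table; axes as for the fern's pad. The open basket with small bottles in it (85 x 110 x 65 mm, 77 mm tall with contents, fixed) has its centre 120 mm behind (+x), at the other end of the board from the fern.
- middle_pad (a point): Centre of the pale oblong felt pad (66 mm along x, 92 mm along y) on the board's top face, 18 mm above the table, 100 mm from each round pad's centre; axes as for the fern's pad. The board is fixed, 300 mm along y; its front edge is 45 mm before the row of pads, its back edge 170 mm behind it. Pads are flush with the board.
- detergent_center (a point): Bystander, to be left alone: blue plastic bottle with a white cap, 62 mm in diameter, 128 mm tall, loose; the point is on its axis half-way up.
- candle_center (a point): Bystander, to be left alone: candle in green glass with a wooden lid, 70 mm in diameter, 72 mm tall, loose; the point is on its axis half-way up.
- tumbler_center (a point): Bystander, to be left alone: grey tumbler, open at the top, 68 mm in diameter at the rim, 85 mm tall, loose; the point is on its axis half-way up.

How it is judged:
At the end, for the whole second after the job is handed in: Bottle and jar upright (0.1 rad) on the board within 15 mm of the fern's and the basket's pad centres; soap flat within 15 mm of the middle pad's centre, long axis within 0.26 rad of the row; tin lid up on the jar within 12 mm of its axis; heights within 7 mm; all released, at rest (horizontal distance between bottle_center and fern_pad below 0.015 m and height (world z) of bottle_center between 0.056 and 0.07 m and angle between each of bottle_center, jar_center's own z axis and vertical below 0.1 rad and horizontal distance between jar_center and basket_pad below 0.015 m and height (world z) of jar_center between 0.039 and 0.053 m and horizontal distance between soap_center and middle_pad below 0.015 m and height (world z) of soap_center between 0.025 and 0.039 m and angle between the x axis of soap_center and the y axis of middle_pad, either way round below 0.26 rad and horizontal distance between tin_center and jar_center below 0.012 m and height (world z) of tin_center between 0.079 and 0.093 m and angle between tin_center's own z axis and vertical below 0.15 rad and linear speed of each of bottle, jar, soap, tin below 0.02 m/s); the robot touches nothing.
It fails at once if the detergent was moved by more than 25 mm (distance of detergent_center from where it was at the start of the episode above 0.025 m).
It fails at once if the candle was moved by more than 25 mm (distance of candle_center from where it was at the start of the episode above 0.025 m).
It fails at once if the tumbler was moved by more than 25 mm (distance of tumbler_center from where it was at the start of the episode above 0.025 m).
It also fails if it takes over 125 s, if anything falls off the work surface, if the arm or the gripper's body presses on something with over 40 N, if the wrist force passes 120 N, or if a joint passes its speed limit or range.

## Working session

There is one attempt and no reset: what is moved stays moved. The work goes in short steps, each a Python script; the robot and the scene stay as the last script left them, time stands still between calls to the robot, and variables do not carry over. Pictures are saved under pics/ and viewed, at most 14 in all, crops included, and the job is handed in when it is done.

```bash
mkdir -p pics; cat > h.py <<'E'
from rig import robot
import numpy as np, cv2
def cam(n):
    c=robot.camera_info(n);K=np.array([[c['fx'],0,c['cx']],[0,c['fy'],c['cy']],[0,0,1]]);R=cv2.Rodrigues(np.array(c['rvec'],float))[0]
    return K,R,np.array(c['tvec'],float).ravel()
def ray(c,uv,z):
    K,R,t=c;o=-R.T@t;d=R.T@np.linalg.inv(K)@[uv[0],uv[1],1];return o+d*(z-o[2])/d[2]
def proj(c,p):
    K,R,t=c;q=K@(R@np.array(p)+t);return q[:2]/q[2]
def snap(n,f):
    c=cam(n);im=robot.grab_frame(n);cv2.imwrite('pics/'+f+'.png',im[:,:,::-1]);return c,im
def down(yaw): # tool y axis direction = yaw from world y
    c,s=np.cos(yaw),np.sin(yaw);y=np.array([-s,c,0]);z=np.array([0,0,-1.]);return np.column_stack([np.cross(y,z),y,z])
E
python3 - <<'E'
from h import *
for n in('scene','top'):
    c,im=snap(n,n+'0'); print(n,-c[1].T@c[2],c[1][2],c[0][0,0])
s=robot.get_state();print(s['tool_rot'],s['ee_pos'],s['time'],s['opening'])
E
```

```text
scene [0.95042363 0.56075258 0.98699875] [-0.35458809 -0.48214782 -0.80112469] 512.4479087969495
top [0.39565639 0.00439295 1.13993767] [ 0.14867404  0.01536751 -0.98876684] 462.31735799215613
[[-9.27621165e-01  3.73522216e-01 -3.58398298e-04]
 [ 3.73522383e-01  9.27620567e-01 -1.05556936e-03]
 [-6.18209734e-05 -1.11303827e-03 -9.99999379e-01]] [0.23334612 0.57946549 0.22389044] 0.1 0.09392814278802586
```

View pics/scene0.png

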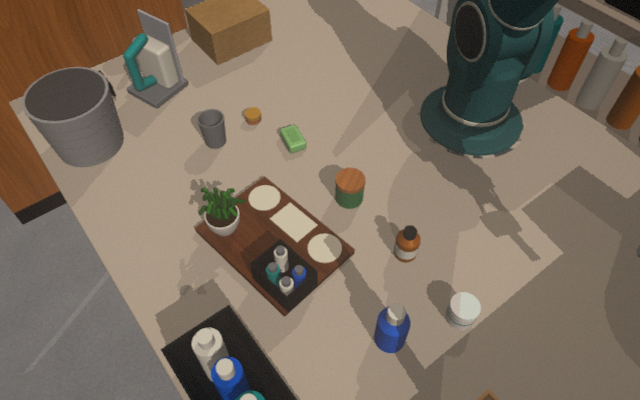

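View pics/top0.png

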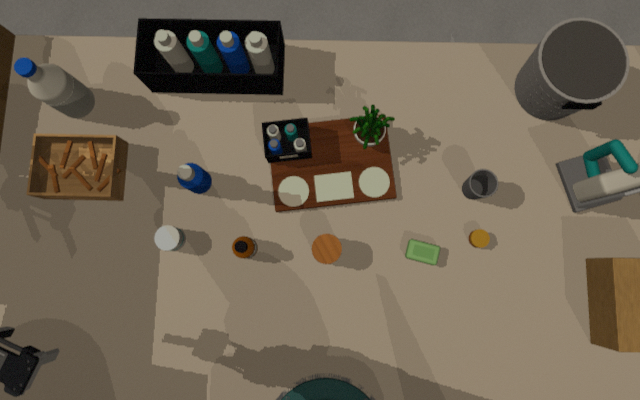

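The top view shows the pads at (294,191), (334,187) and (374,182), with the fern on the right and the basket on the left. The jar is at (168,238), the bottle at (244,247), the soap at (423,252) and the tin at (480,239). The bystanders are the detergent at (195,178), the candle at (326,249) and the tumbler at (482,185).

```bash
cat > m.py <<'E'
from h import *
c=cam('top');im=cv2.imread('pics/top0.png');hsv=cv2.cvtColor(im,cv2.COLOR_BGR2HSV)
def blob(name,uv,z,lo,hi,r=28):
    m=cv2.inRange(hsv,np.array(lo),np.array(hi));w=np.zeros_like(m);cv2.circle(w,uv,r,255,-1);m&=w
    cs=cv2.findContours(m,cv2.RETR_EXTERNAL,cv2.CHAIN_APPROX_NONE)[0];k=max(cs,key=cv2.contourArea)
    rc=cv2.minAreaRect(k);P=np.array([ray(c,p,z)[:2] for p in cv2.boxPoints(rc)])
    e=[P[1]-P[0],P[2]-P[1]];L=max(e,key=np.linalg.norm)
    print(name,hsv[uv[1],uv[0]],P.mean(0).round(4),[round(float(np.linalg.norm(x)),3) for x in e],'longaxis deg',round(float(np.degrees(np.arctan2(L[1],L[0]))),1))
blob('padB',(294,191),.018,(0,0,120),(40,90,255),20);blob('padM',(334,187),.018,(0,0,120),(40,90,255),24);blob('padF',(374,182),.018,(0,0,120),(40,90,255),20)
blob('jar',(168,238),.056,(0,0,165),(179,40,255),20)
blob('cap',(241,247),.09,(0,0,0),(179,255,45),9)
blob('bot',(244,247),.05,(0,130,30),(25,255,255),18)
blob('soap',(423,252),.028,(40,70,60),(80,255,255))
blob('tin',(480,239),.024,(5,150,90),(30,255,255),20)
blob('candle',(326,249),.072,(5,120,80),(25,255,255),22)
blob('det',(188,172),.128,(0,0,120),(179,60,255),12)
for uv,z in(((168,238),.056),((241,247),.09),((485,182),.085),((188,172),.128)):print(uv,ray(c,uv,z).round(3))
E
python3 m.py; python3 -c "
import cv2;i=cv2.imread('pics/top0.png')[140:290,130:520];cv2.imwrite('pics/crop0.png',cv2.resize(i,None,fx=2,fy=2,interpolation=2))"
```

```text
padB [ 30  38 163] [0.5764 0.0943] [0.074, 0.072] longaxis deg -88.6
padM [ 30  37 164] [ 0.5895 -0.0052] [0.093, 0.067] longaxis deg -82.2
padF [ 30  38 162] [ 0.6025 -0.1045] [0.074, 0.075] longaxis deg -179.7
jar [ 30   9 163] [0.4291 0.3745] [0.0, 0.0] longaxis deg 0.0
cap [150   9  29] [0.4338 0.2026] [0.024, 0.028] longaxis deg -114.7
bot [15 26 20] [0.4338 0.2056] [0.05, 0.047] longaxis deg -88.5
soap [ 48 109 133] [ 0.4347 -0.2201] [0.047, 0.077] longaxis deg -103.6
tin [ 20 198 148] [ 0.4696 -0.3567] [0.048, 0.041] longaxis deg -88.5
candle [ 14 185 132] [0.4347 0.0081] [0.067, 0.066] longaxis deg -88.5
det [ 20  43 132] [0.5982 0.3318] [0.03, 0.033] longaxis deg -115.1
(168, 238) [0.45  0.381 0.056]
(241, 247) [0.432 0.202 0.09 ]
(485, 182) [ 0.596 -0.354  0.085]
(188, 172) [0.595 0.322 0.128]
```

View pics/crop0.png

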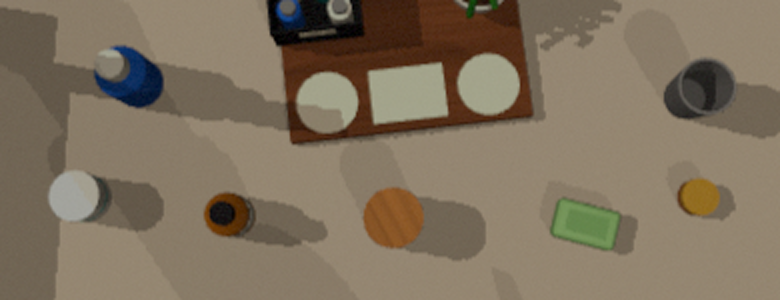

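The crop puts the jar top at image (168.5,237.5), about (0.451, 0.380). The tin lid is at (479.5,238.5), and the pad row is turned by about 7.5°. I'll start with the jar and take one wrist look first.

```bash
cat >> h.py <<'E'
Y=np.radians(7.5)
PB=np.array([.5764,.0943]);PM=np.array([.5895,-.0052]);PF=np.array([.6025,-.1045])
def pick(xy,z,yaw,hi=.2):
    robot.move_ptp([*xy,hi],down(yaw));robot.move_linear([*xy,z],.2);robot.gripper_to(0)
    robot.move_linear([*xy,hi],.2);s=robot.get_state();print('pick',s['opening'],s['grasp_force'],s['time'])
def place(xy,z,yaw,op,hi=.2,drop=.003):
    robot.move_ptp([*xy,hi],down(yaw));robot.move_linear([*xy,z+.02],.2)
    t=robot.move_linear([*xy,z-drop],.04,threshold=4);p=robot.get_state()['ee_pos'];robot.gripper_to(op);robot.pause(.1)
    robot.move_linear([*xy,hi],.2);print('place',t,p[2]-z,robot.get_state()['time'])
E
python3 - <<'E'
from h import *
robot.move_ptp([.44,.38,.22],down(Y));print(robot.get_state()['time'],robot.get_state()['qpos'])
c,im=snap('wrist','w1');print(proj(c,[.451,.380,.056]))
for p,y in(([.47,-.356,.2],7.5),([.434,.204,.2],7.5),([.4347,-.2201,.03],76.4),([.4347,-.2201,.03],-103.6),([*PM,.03],97.5),([*PM,.03],-82.5),([*PF,.05],7.5)):
    q=robot.ik(p,down(np.radians(y)));print(p,y,None if q is None else np.round(q,2))
E
```

```text
1.2083 [-7.67404074e-01  3.44078456e-01  2.23323597e-04  1.73062929e+00
 -6.76621955e-04  1.06685914e+00  9.35354346e-01]
[319.78117132 200.79475696]
[0.47, -0.356, 0.2] 7.5 [ 0.06  0.46  0.7   1.75 -0.33  1.06  2.58]
[0.434, 0.204, 0.2] 7.5 [-0.56  0.18  0.07  1.99 -0.01  0.96  1.21]
[0.4347, -0.2201, 0.03] 76.4 [ 1.    0.59 -0.73  2.07  0.6   0.71  2.79]
[0.4347, -0.2201, 0.03] -103.6 [-0.13  0.57  0.66  2.1  -0.57  0.65  0.68]
[np.float64(0.5895), np.float64(-0.0052), 0.03] 97.5 [ 0.72  0.92 -1.09  1.81  0.96  1.05  2.51]
[np.float64(0.5895), np.float64(-0.0052), 0.03] -82.5 [-0.33  0.63  0.37  1.84 -0.33  0.72  0.36]
[np.float64(0.6025), np.float64(-0.1045), 0.05] 7.5 [-0.06  0.61  0.24  1.78 -0.2   0.77  1.98]
```

View pics/w1.png

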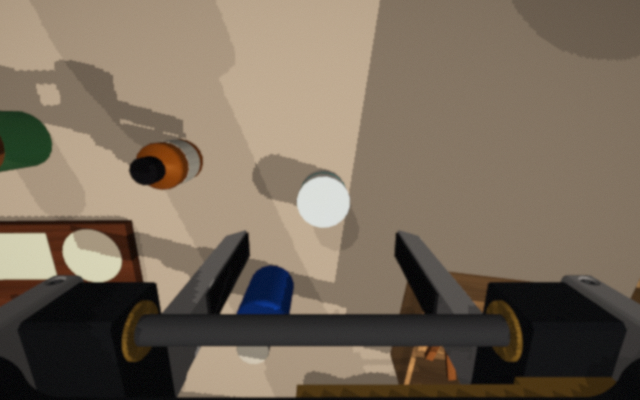

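The jar lid is at (323,201) and was predicted at (320,201), so the calibration agrees to about 2 mm. Now I'll place the jar and then the tin.

```bash
python3 - <<'E'
from h import *
pick([.451,.381],.045,Y);place(PB,.063,Y,.085)
robot.move_ptp([.455,-.356,.2],down(Y));c,im=snap('wrist','w2');print(proj(c,[.470,-.356,.024]),robot.get_state()['time'])
c,im=snap('top','top1');print(proj(c,[*PB,.074]))
a=cv2.resize(cv2.imread('pics/top1.png')[120:280,180:440],None,fx=2,fy=2);b=cv2.imread('pics/w2.png')[:,:]
o=np.zeros((560,640,3),np.uint8);o[:320,:520]=a;o[320:,:384]=cv2.resize(b,(384,240));cv2.imwrite('pics/c1.png',o)
E
```

```text
pick 0.0594726789362378 29.999559223651886 3.9917
place True -0.000921680308291567 7.975
[319.56029535 199.97228721] 9.7333
[291.20276787 186.57489814]
```

View pics/c1.png

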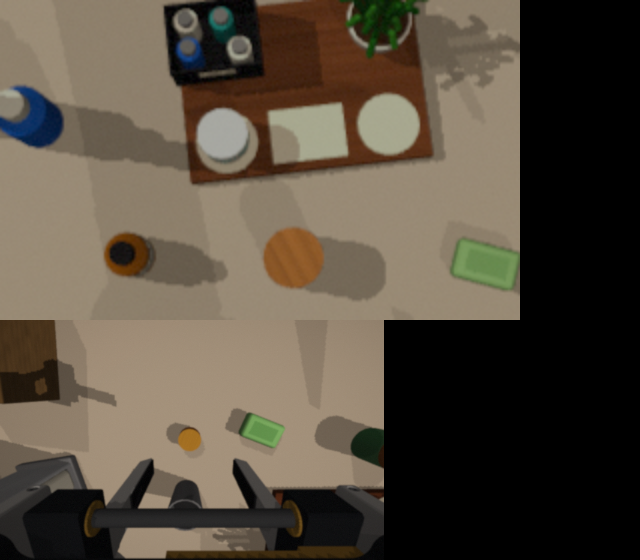

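The jar's top is at top-view (291.5,187), against a predicted (291.2,186.6), so it is centred. The tin is at wrist (315,197), about 2.5 mm off the estimate. I'll correct for that and do the tin, then the bottle.

```bash
python3 - <<'E'
from h import *
pick([.4685,-.3585],.023,Y);place(PB,.097,Y,.07,hi=.22)
robot.move_ptp([.42,.204,.22],down(Y));c,im=snap('wrist','w3');print(proj(c,[.4338,.204,.09]),robot.get_state()['time'])
c,im=snap('top','top2');print(proj(c,[*PB,.098]),proj(c,[*PB,.074]))
a=cv2.resize(cv2.imread('pics/top2.png')[150:230,250:350],None,fx=4,fy=4);b=cv2.imread('pics/w3.png')
o=np.zeros((560,640,3),np.uint8);o[:320,:400]=a;o[320:,:384]=cv2.resize(b,(384,240));cv2.imwrite('pics/c2.png',o)
E
```

```text
pick 0.04355064357946175 29.9998077750206 12.8167
place True -0.0006148000038478096 17.1667
[320.76621833 211.71358686] 18.0
[290.38437107 184.80202473] [291.20276787 186.57489814]
```

View pics/c2.png

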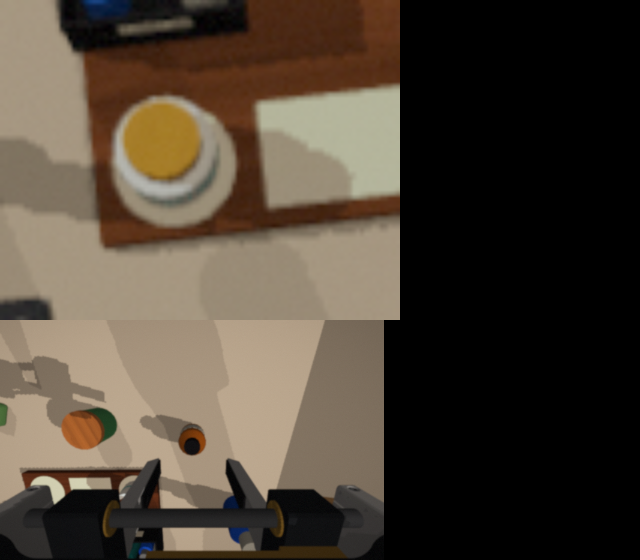

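The tin's lid is at (290.5,185) and was predicted at (290.4,184.8), so it is centred on the jar. The bottle cap is at wrist (320,210), as predicted. Next come the bottle and the soap.

```bash
python3 - <<'E'
from h import *
pick([.4338,.204],.034,Y,hi=.22);place(PF,.052,Y,.075,hi=.22)
pick([.4347,-.2201],.023,np.radians(-103.6));place(PM,.041,np.radians(-82.5),.075)
robot.move_ptp([.35,.4,.3],down(Y))
c,im=snap('top','top3');snap('scene','scene3');print(proj(c,[*PF,.108]),proj(c,[*PM,.046]),proj(c,[*PB,.098]))
s=robot.get_state();print(s['time'],s['opening'])
a=cv2.resize(cv2.imread('pics/top3.png')[120:280,160:520],None,fx=2,fy=2);b=cv2.imread('pics/scene3.png')[170:310,180:420]
o=np.zeros((600,720,3),np.uint8);o[:320,:720]=a;o[320:,:480]=cv2.resize(b,(480,280));cv2.imwrite('pics/c3.png',o)
E
```

```text
pick 0.05158378224031392 29.999508422333747 20.9
place True -0.00014318076162560256 25.2833
pick 0.0479856119494899 29.99956101179123 29.3167
place True -0.0005365468893327521 33.3667
[377.90392193 174.80744142] [333.6809263  184.16330194] [290.38437107 184.80202473]
35.2167 0.0748267022057677
```

View pics/c3.png

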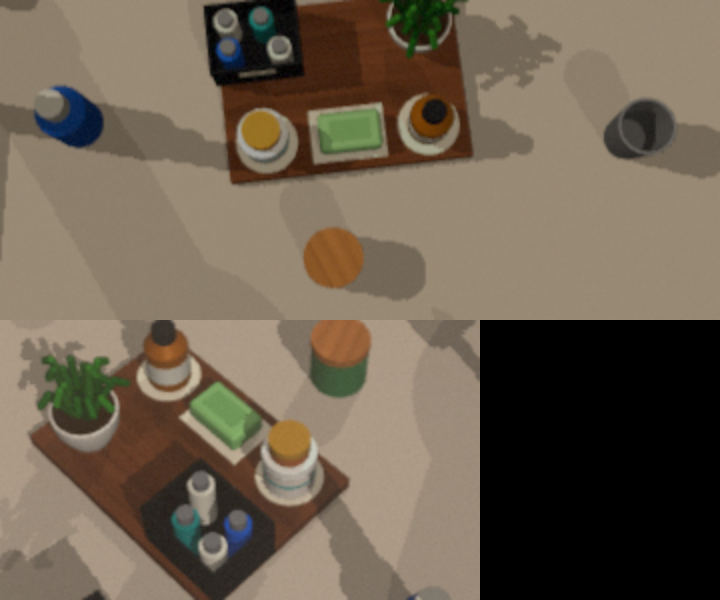

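The top view shows the cap at (377.5,175.5), the soap at (335,185.5) and the tin at (290.5,185). All are within about 3 mm of target and released, and the bystanders have not moved.

```bash
python3 -c "
from rig import robot
print(robot.sign_off())"
```

```text
the job is handed in; nothing more can be done
None
```

The job is handed in at about 35 s: bottle, jar, soap and tin all measured within about 3 mm of their targets in the last camera check, everything is released, and the detergent, candle and tumbler were left untouched.

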